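# Feel the rim of a flap pattern for burrs

### The job

Before the aluminium flap pattern on the rubber mat is used for marking out, feel its rim for burrs: with the fingers closed and pointing down, touch the upper rim lightly at the corner with the hanging hole, run the fingertips along the rim down that side, round the curved end and up the other side to the corner without a hole without lifting off on the way, and only then lift clear. Keep the touch light all along, only enough to feel the metal, so that the pattern is neither pressed hard nor shifted from where it lies, and do not pick it up. Leave the iron weight standing on it, and the tool cup, anvil and hammer, as they are.

Things in the scene. Friction and masses are not known exactly. Their poses are not given: they have to be found in the camera images.
- slab: fixed pale stone slab on the bench, 420 x 740 x 60 mm high; origin at the centre of its underside, x across its short side, y along its long side
- mat: fixed dark green soft sponge-rubber mat on the slab, 360 x 360 x 15 mm; origin at the centre of its underside. It gives a little: from about 1 to 4 N of fingertip force the pattern sinks evenly with the mat, 1 mm for each further 2.5 N
- pattern: loose aluminium plate flat on the mat, turned any way: U shape, 6 mm thick, 0.42 kg, 200 mm wide, 150 long. Origin under the centre of its half round end (radius 100 mm, x below 0). Straight sides at y = +-100 mm run from x = 0 to the straight back edge at x = +50 mm; upper face at z = 6 mm. 16 mm hanging hole (x 33, y 78 mm) by the +x +y corner
- weight: loose black cast-iron weight with a knob, 60 mm across and 52 mm high, 0.6 kg, standing near the middle of the pattern to hold it down; origin at the centre of its underside
- cup: loose brown leather-covered tool cup full of punches, 75 mm across, 124 mm high with its tools, standing on the slab; origin at the centre of its underside
- anvil: loose small dark bench anvil on the slab, about 165 mm long along its x (horn to -x), 56 mm wide, 54 mm high; origin under the middle of its foot
- hammer: loose hammer lying on the slab, 250 mm long along its x, about 35 mm high, handle to -x
- edge0 (a point): point on the upper rim of the pattern's U-shaped edge, number 0 of 0 to 8 in the order of the stroke, about 50 mm apart: on the side edge, 8 mm from the corner with the hanging hole
- edge1 (a point): point on the upper rim of the pattern's U-shaped edge, number 1 of 0 to 8 in the order of the stroke, about 50 mm apart
- edge2 (a point): point on the upper rim of the pattern's U-shaped edge, number 2 of 0 to 8 in the order of the stroke, about 50 mm apart
- edge3 (a point): point on the upper rim of the pattern's U-shaped edge, number 3 of 0 to 8 in the order of the stroke, about 50 mm apart
- edge4 (a point): point on the upper rim of the pattern's U-shaped edge, number 4 of 0 to 8 in the order of the stroke, about 50 mm apart: the middle of the half round
- edge5 (a point): point on the upper rim of the pattern's U-shaped edge, number 5 of 0 to 8 in the order of the stroke, about 50 mm apart
- edge6 (a point): point on the upper rim of the pattern's U-shaped edge, number 6 of 0 to 8 in the order of the stroke, about 50 mm apart
- edge7 (a point): point on the upper rim of the pattern's U-shaped edge, number 7 of 0 to 8 in the order of the stroke, about 50 mm apart
- edge8 (a point): point on the upper rim of the pattern's U-shaped edge, number 8 of 0 to 8 in the order of the stroke, about 50 mm apart: on the other side edge, 8 mm from the corner without a hole

How it is judged:
On the way, in this order (a step that is already met when the one before it is completed fails the run):
1. the closed fingertips lightly touch the rim at the start, by the hanging-hole corner, within 14 mm of that point (horizontal distance between the grasp point and edge0 below 0.014 m and contact force between the fingers and pattern above 0.2 N), for 0.04 s.
2. the closed fingertips lightly touch the rim at point 1 along the edge, within 14 mm of that point (horizontal distance between the grasp point and edge1 below 0.014 m and contact force between the fingers and pattern above 0.2 N), for 0.04 s.
3. the closed fingertips lightly touch the rim at point 2 along the edge, within 14 mm of that point (horizontal distance between the grasp point and edge2 below 0.014 m and contact force between the fingers and pattern above 0.2 N), for 0.04 s.
4. the closed fingertips lightly touch the rim at point 3 along the edge, within 14 mm of that point (horizontal distance between the grasp point and edge3 below 0.014 m and contact force between the fingers and pattern above 0.2 N), for 0.04 s.
5. the closed fingertips lightly touch the rim at point 4 along the edge, within 14 mm of that point (horizontal distance between the grasp point and edge4 below 0.014 m and contact force between the fingers and pattern above 0.2 N), for 0.04 s.
6. the closed fingertips lightly touch the rim at point 5 along the edge, within 14 mm of that point (horizontal distance between the grasp point and edge5 below 0.014 m and contact force between the fingers and pattern above 0.2 N), for 0.04 s.
7. the closed fingertips lightly touch the rim at point 6 along the edge, within 14 mm of that point (horizontal distance between the grasp point and edge6 below 0.014 m and contact force between the fingers and pattern above 0.2 N), for 0.04 s.
8. the closed fingertips lightly touch the rim at point 7 along the edge, within 14 mm of that point (horizontal distance between the grasp point and edge7 below 0.014 m and contact force between the fingers and pattern above 0.2 N), for 0.04 s.
9. the closed fingertips lightly touch the rim at the end, by the corner without a hole, within 14 mm of that point (horizontal distance between the grasp point and edge8 below 0.014 m and contact force between the fingers and pattern above 0.2 N), for 0.04 s.
At the end, for the whole second after the job is handed in: After the whole rim has been touched in order, the pattern lies flat and at rest within 10 mm of where it was, the weight still stands on it, and the weight, cup, anvil and hammer are each within 12 mm of where they were, none tipped (distance of pattern from where it was at the start of the episode below 0.01 m and angle between pattern's own z axis and vertical below 0.05 rad and linear speed of pattern below 0.02 m/s and distance of each of weight, cup, anvil, hammer from where it was at the start of the episode below 0.012 m and angle between each of weight, cup, anvil, hammer's own z axis and vertical below 0.1 rad).
It fails at once if the fingertips are off the rim part-way: 10 to 25 mm above the half round with no touch (x of the grasp point in the frame of pattern below 0 m and horizontal distance between the grasp point and pattern below 0.115 m and z of the grasp point in the frame of pattern between 0.035 and 0.05 m and contact force between the fingers and pattern below 0.05 N).
It fails at once if the pattern is pressed hard (over 20 N) (contact force between the fingers and pattern above 20 N).
It fails at once if the pattern is shifted by more than 12 mm (distance of pattern from where it was at the start of the episode above 0.012 m).
It fails at once if the pattern is lifted or tipped up (z of pattern in the frame of mat above 0.02 m or angle between pattern's own z axis and vertical above 0.1 rad).
It fails at once if the weight, cup, anvil or hammer is moved by more than 15 mm, lifted or tipped (distance of any of weight, cup, anvil, hammer from where it was at the start of the episode above 0.015 m or angle between any of weight, cup, anvil, hammer's own z axis and vertical above 0.2 rad).
It also fails if it takes over 58 s, if anything falls off the work surface, if the arm or the gripper's body presses on something with over 40 N, if the wrist force passes 120 N, or if a joint passes its speed limit or range.

### The arm

A 7-joint arm with a two-finger parallel gripper is mounted at the origin on the work surface. World frame = base frame: x ahead of the robot, y to its left, z up, the work surface at z = 0. Lengths are in m, angles in rad, forces in N, time in s.
With the tool pointing down it reaches from about 0.425 to 0.925 m from the base axis. Payload 6.8 kg.
Tool frame: the origin (TCP) lies at the very end of the fingers, on their centre line; the grasp point (between the pads) lies 19 mm behind it; z points along the fingers, y is the line along which they close (so a half turn about z gives the same grasp; the last joint's range is limited). The gripper opens to 85 mm and grips with 20 to 120 N. Pads are 22 mm wide; open, the fingers measure 114 mm over their backs; the gripper's body (76 mm by 85 mm) begins 54 mm behind the grasp point. The pads swing forward as they close: fully open they stand 13 mm farther back than shut.
Start: joints at [-1.272, 0.477, 0.022, 1.555, -0.011, 1.109, -0.083], TCP at [0.267, 0.62, 0.231] pointing down, gripper open.
Joint ranges: [-2.96, 2.96], [-0.34, 2.1], [-1.41, 1.46], [0.24, 2.44], [-1.37, 4.51], [0.17, 1.92], [-2.96, 2.96]. Speed limits (rad/s): [2.39, 2.39, 3.14, 3.14, 3.14, 3.14, 3.14].

### API

Orientations are given as a unit quaternion [w, x, y, z].
In Python, from station import bot gives the robot as it stands.
- The arm moves only by the tool jog_arm, never from a script. Its argument "motion" is a list of rows, each a list of 7 numbers: the turn, a rotation vector about the tool's x, y, z in rad, then the shift along the tool's x, y, z in mm, then the finger opening in mm, from 0 to 85.4. A call has 1 to 10 rows; each row is the pose to reach, as a shift and turn from the pose commanded when the call began, along the tool's axes at that moment; what a row does not reach only later rows make up. A row lasts 1/8 s, in which the tool goes at most 62.5 mm and 10.7 degrees, less where a joint would pass 70% of its speed; a pose out of reach is approached as far as the arm can. A call with a gripper value outside its range is refused whole. The fingers move at their own pace and stop on an object; "grip_force" is the grip in N (left out, the last holds). Time passes only in rows, so rows that repeat a pose let the fingers close. It gives the time, the measured TCP pose, the force, the opening and the grip force at its end, in the units of the state.
- bot.get_obs(): the state, without advancing time (a new reading comes with each control period).
- bot.read_camera(name): name is "scene" or "top"; returns a dict with "pixels" (384x512x3 uint8, red, green, blue), "camera_matrix" (3x3 intrinsics, pixels), "T" (4x4, takes a point from camera to world coordinates). Camera axes: x right, y down, z forward; pixel columns grow to the right and rows downward; lengths in m; the calibration is good to about 2 mm. A picture is of the moment at which its call begins. There is no depth.
- bot.hand_in(): hands the job in; it is judged then, once.
Trained networks look in a picture, given as the dict that the camera call returned (one of the last four; its "shot" number tells which), for a name from the list of things; names that differ only in an ending like _2 or _b are one class to them, and where a whole thing is asked for, a point or a joint stands for the part that bears it (a point fixed in the world has none). Each returns a list of dicts, best first, with "score" (0 to 1); they miss things now and then, are a little off and sometimes report something else, mostly with a low value. They report only what shows in the picture. A call takes as long as a camera call.
- bot.spot_in(thing, picture): "xy" ([column, row] in pixels, amid what is visible of it).
- bot.tip_of(thing, picture): "xy" ([column, row] in pixels: a listed point, or the origin of a listed thing).
The state is a dict: "t": time; "q": joint angles; "joint_vel": joint speeds; "joint_torque": joint torques, N m; "eef_pos": TCP position; "tool_rot": TCP orientation; "contact_force": force on the tool from outside, world axes, zero at the start; "torque": the same for the moment, N m; "gripper_width": opening from 0.0 (shut) to 1.0 (fully open); "grasp_force": force on a finger pad.
Only numpy, scipy, OpenCV 4.12 (cv2) and the standard library are available. Lean on these libraries where they do the work, as an engineer would, in place of code of your own. Each camera call takes 0.05 s, during which the arm holds its last target. There are 200 camera calls.

## Working session

There is one attempt and no reset: what is moved stays moved. The work goes in short steps, Python scripts to look and compute and a tool call to move; the robot and the scene stay as the last step left them, time stands still between calls to the robot, and variables do not carry over. Pictures are saved under pics/ and viewed, at most 10 in all, crops included, and the job is handed in when it is done.

Besides the shell and the picture viewer there is one more tool, called after "Request:" as name(argument=value, ...), one argument or row to a line, values as JSON. jog_arm: Moves the arm, as the interface text tells. Its arguments: {"type":"object","properties":{"motion":{"type":"array"},"grip_force":{"type":"number"}},"required":["motion"]}

```bash
mkdir -p pics; cat > h.py <<'E'
import numpy as np, cv2
from station import bot
def ray(p,xy):
    K=np.array(p["camera_matrix"]);T=np.array(p["T"])
    d=T[:3,:3]@np.linalg.solve(K,[xy[0],xy[1],1.0]);return T[:3,3],d
def atz(p,xy,z):
    o,d=ray(p,xy);return o+d*(z-o[2])/d[2]
def save(p,n): cv2.imwrite(f"pics/{n}.png",cv2.cvtColor(p["pixels"],cv2.COLOR_RGB2BGR))
E
python3 - <<'E'
from h import *
np.set_printoptions(precision=4,suppress=True)
o=bot.get_obs();print({k:np.round(v,3) for k,v in o.items()})
for c in("top","scene"):
    p=bot.read_camera(c);save(p,c+"0");print(c,np.array(p["T"])[:3,3])
    for n in["slab","mat","pattern","weight","cup","anvil","hammer"]+["edge%d"%i for i in range(9)]:
        r=bot.tip_of(n,p)[:2]
        z=.0 if n=="slab" else .06 if n in("mat","cup","anvil","hammer") else .075 if n=="pattern" else .081
        print(n,[(np.round(a["xy"],1),round(a["score"],2),atz(p,a["xy"],z)[:2]) for a in r])
E
```

```text
{'t': np.float64(0.0), 'q': array([-1.272,  0.478,  0.022,  1.556, -0.012,  1.109, -0.083]), 'joint_vel': array([ 0.001, -0.001,  0.   ,  0.   ,  0.002, -0.   ,  0.001]), 'joint_torque': array([  0.001, -59.645,   1.609, -28.12 ,   0.013,   0.009,  -0.   ]), 'eef_pos': array([0.267, 0.619, 0.23 ]), 'tool_rot': array([-0.   ,  0.202,  0.979, -0.001]), 'contact_force': array([ 0.761,  0.721, -0.421]), 'torque': array([-0.037, -0.022,  0.061]), 'grasp_force': np.float64(0.0), 'gripper_width': np.float64(0.996)}
top [0.3556 0.0401 1.1359]
slab []
mat []
pattern [(array([263.6, 200.6]), 0.57, array([0.5721, 0.0158]))]
weight [(array([269.5, 200.3]), 0.86, array([ 0.5717, -0.0009]))]
cup [(array([168.4, 163.3]), 0.76, array([0.6894, 0.2966]))]
anvil [(array([168.1, 236.2]), 0.82, array([0.4729, 0.2885]))]
hammer [(array([365.3, 210.5]), 0.94, array([ 0.5446, -0.2778])), (array([262.9, 199.3]), 0.53, array([0.5791, 0.0174]))]
edge0 [(array([297.5, 217.2]), 0.94, array([ 0.5227, -0.0793])), (array([278.7, 227.6]), 0.86, array([ 0.4934, -0.0258]))]
edge1 [(array([297.5, 217.2]), 0.94, array([
[... 1897 characters left out ...]
([212.6, 196.3]), 0.9, array([ 0.6637, -0.0299])), (array([218.7, 213.1]), 0.9, array([0.6844, 0.0159]))]
edge4 [(array([212.6, 196.3]), 0.9, array([ 0.6637, -0.0299])), (array([218.7, 213.1]), 0.9, array([0.6844, 0.0159]))]
edge5 [(array([212.6, 196.3]), 0.9, array([ 0.6637, -0.0299])), (array([218.7, 213.1]), 0.9, array([0.6844, 0.0159]))]
edge6 [(array([212.6, 196.3]), 0.9, array([ 0.6637, -0.0299])), (array([218.7, 213.1]), 0.9, array([0.6844, 0.0159]))]
edge7 [(array([212.6, 196.3]), 0.9, array([ 0.6637, -0.0299])), (array([218.7, 213.1]), 0.9, array([0.6844, 0.0159]))]
edge8 [(array([212.6, 196.3]), 0.9, array([ 0.6637, -0.0299])), (array([218.7, 213.1]), 0.9, array([0.6844, 0.0159]))]
```

View pics/top0.png

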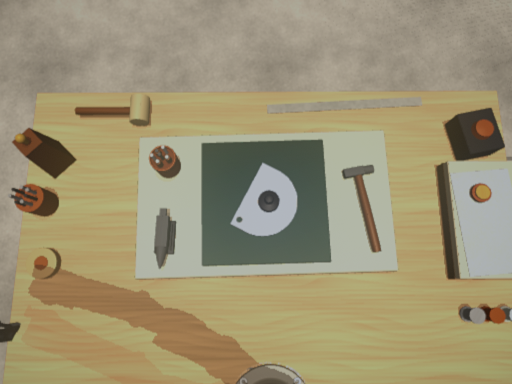

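View pics/scene0.png

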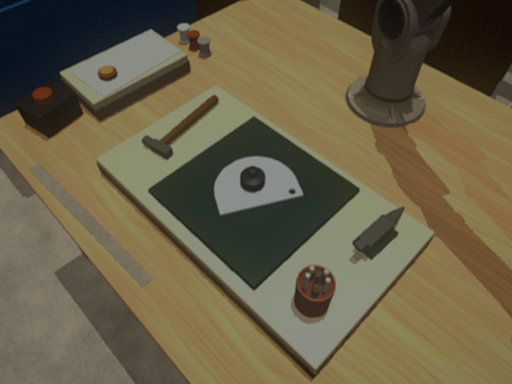

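The top view shows the U plate with its back edge from about (263,163) to (231,224), the hanging hole at (239,219) and the weight at (269,201). The round end points right and down. The scene view agrees. Next I fit the outline in both pictures.

```bash
cat > fit.py <<'E'
from h import *
from scipy.optimize import least_squares
from scipy.spatial import cKDTree
np.set_printoptions(precision=4,suppress=True)
a=np.linspace(np.pi/2,1.5*np.pi,60)
out=np.r_[np.c_[np.linspace(50,0,12),np.full(12,100)],100*np.c_[np.cos(a),np.sin(a)],np.c_[np.linspace(0,50,12),np.full(12,-100)],np.c_[np.full(40,50),np.linspace(-100,100,40)]]/1e3
def W(v,P,z=.081):
    c,s=np.cos(v[2]),np.sin(v[2]);return np.c_[P@np.array([[c,s],[-s,c]])+v[:2],np.full(len(P),z)]
def proj(p,X):
    T=np.linalg.inv(np.array(p["T"]));Y=X@T[:3,:3].T+T[:3,3];Y=Y@np.array(p["camera_matrix"]).T;return Y[:,:2]/Y[:,2:]
def contour(p,seed):
    im=p["pixels"];hsv=cv2.cvtColor(im,cv2.COLOR_RGB2HSV)
    g=cv2.resize(im,None,fx=4,fy=4,interpolation=cv2.INTER_CUBIC).min(2)
    m=(g>105).astype(np.uint8)
    n,l,st,_=cv2.connectedComponentsWithStats(m)
    x,y=(np.array(seed)*4).astype(int);k=l[y,x];print("area",st[k],g[y,x])
    c=cv2.findContours((l==k).astype(np.uint8),cv2.RETR_EXTERNAL,cv2.CHAIN_APPROX_NONE)[0]
    return (max(c,key=len)[:,0]-1.5)/4
v0=[.56,.005,0]
def run(pics):
    tr=[(p,cKDTree(contour(p,s))) for p,s in pics]
    # hole in top at (239,219)
    p=pics[0][0];h=atz(p,[239,219],.081)[:2];c0=np.array([.565,.0])
    th=np.arctan2(*(h-c0)[::-1])-np.arctan2(78,33)
    f=lambda v,t=tr:np.concatenate([k.query(proj(q,W(v,out)))[0] for q,k in t])
    R=[]
    for t in(tr[:1],tr[1:],tr):
        r=least_squares(f,[*c0,th],args=(t,),loss="soft_l1",f_scale=.5,diff_step=1e-4,x_scale=[.01,.01,.1]);print(r.x,np.sqrt(np.mean(f(r.x,t)**2)));R.append(r.x)
    return R
E
python3 - <<'E'
from fit import *
t=bot.read_camera("top");s=bot.read_camera("scene")
v=run([(t,(270,222)),(s,(230,195))])[2]
for p,n in((t,"t"),(s,"s")):
    im=cv2.resize(cv2.cvtColor(p["pixels"],cv2.COLOR_RGB2BGR),None,fx=4,fy=4,interpolation=cv2.INTER_CUBIC)
    q=proj(p,W(v,np.r_[out,[[.033,.078]]]));
    for x in q: cv2.circle(im,tuple(int(k) for k in x*4+1.5),2,(0,0,255),-1)
    c=(q.mean(0)*4).astype(int);cv2.imwrite(f"pics/fit_{n}.png",im[c[1]-230:c[1]+230,c[0]-260:c[0]+260])
np.save("v.npy",v)
s=np.r_[42,0];arc=[]
L=(2*42+100*np.pi)/8
def pt(s,r=100):
    if s<42:return[42-s,r]
    if s>42+100*np.pi:return[s-42-100*np.pi,-r]
    b=np.pi/2+(s-42)/100;return[r*np.cos(b),r*np.sin(b)]
print(L);print(W(v,np.array([pt(i*L) for i in range(9)])/1e3)[:,:2])
E
```

```text
area [  921   651   269   295 45761] 177
area [  857   626   354   232 46873] 138
[0.5717 0.0211 1.0895] 0.4079868634105096
[0.573  0.0216 1.0868] 0.26474379458982433
[0.5725 0.0213 1.0875] 0.3851869643329662
49.769908169872416
[[ 0.5035  0.1049]
 [ 0.4806  0.0607]
 [ 0.4729  0.0121]
 [ 0.4894 -0.0344]
 [ 0.526  -0.0673]
 [ 0.5739 -0.0787]
 [ 0.6215 -0.0659]
 [ 0.6572 -0.0319]
 [ 0.6806  0.012 ]]
```

View pics/fit_t.png

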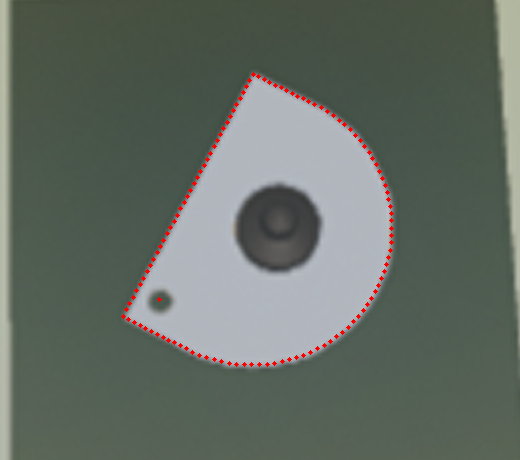

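```bash
python3 - <<'E'
from fit import *
from scipy.spatial.transform import Rotation as R
v=np.load("v.npy");o=bot.get_obs()
q=np.array(o["tool_rot"]);r=R.from_quat(q[[1,2,3,0]]);p=np.array(o["eef_pos"])
t=W(v,np.array([[.042,.096]]),.231)[0];g=R.from_quat([.70711,.70711,0,0])
print(q,p,t,"shift",1e3*r.inv().apply(t-p),"turn",(r.inv()*g).as_rotvec())
E
```

```text
[-0.      0.202   0.9794  0.    ] [0.2671 0.6199 0.2313] [0.507  0.1031 0.231 ] shift [-424.8691 -379.7571    0.2842] turn [ 0.    -0.     1.164]
```

The fitted outline follows the plate in the crop and the hole dot falls on the hole at (160,300). Moving to above the start point and closing the fingers.

Request:
jog_arm(
  motion=[
    [0,0,0.15,-43,-38,0,0],
    [0,0,0.29,-85,-76,0,0],
    [0,0,0.44,-128,-114,0,0],
    [0,0,0.58,-170,-152,0,0],
    [0,0,0.73,-213,-190,0,0],
    [0,0,0.87,-255,-228,0,0],
    [0,0,1.02,-298,-266,0,0],
    [0,0,1.164,-340,-304,0,0],
    [0,0,1.164,-383,-342,0,0],
    [0,0,1.164,-425,-380,0,0],
  ],
  grip_force=20,
)

```text
t: 3.05
eef_pos: [0.5077, 0.1013, 0.2317]
tool_rot: [0.0, 0.707, 0.707, 0.001]
contact_force: [1.4, 0.0, 0.7]
gripper_width: 0.001
grasp_force: 0.0
```

Request:
jog_arm(
  motion=[
    [0,0,0,0,0,40,0],
    [0,0,0,0,0,80,0],
    [0,0,0,0,0,110,0],
    [0,0,0,0,0,125,0],
    [0,0,0,0,0,130,0],
    [0,0,0,0,0,130,0],
    [0,0,0,0,0,130,0],
    [0,0,0,0,0,130,0],
  ],
)

```text
t: 4.05
eef_pos: [0.5076, 0.103, 0.1021]
tool_rot: [0.0, 0.707, 0.707, 0.001]
contact_force: [0.8, 0.5, 0.6]
gripper_width: -0.002
grasp_force: 0.0
```

Request:
jog_arm(
  motion=[
    [0,0,0,0,0,8,0],
    [0,0,0,0,0,15,0],
    [0,0,0,0,0,18,0],
    [0,0,0,0,0,18,0],
  ],
)

```text
t: 4.55
eef_pos: [0.5068, 0.1026, 0.0829]
tool_rot: [-0.0, 0.707, 0.707, -0.0]
contact_force: [-0.8, 0.3, -0.5]
gripper_width: 0.0
grasp_force: 0.0
```

```bash
cat > f.py <<'E'
from h import *
F=[];P=[]
for i in range(6):
    bot.read_camera("top");o=bot.get_obs();F.append(o["contact_force"]);P.append(o["eef_pos"])
print(o["t"],np.round(np.mean(F,0),2),np.round(np.std(F,0),2),np.round(np.mean(P,0),4),np.round(np.std(P,0),4))
E
python3 f.py
```

```text
4.85 [-0.08  0.15 -0.08] [0.22 0.27 0.35] [0.5071 0.1028 0.0834] [0.0001 0.     0.0001]
```

Request:
jog_arm(
  motion=[
    [0,0,0,0,0,1,0],
    [0,0,0,0,0,1,0],
  ],
)

```text
t: 5.1
eef_pos: [0.507, 0.1028, 0.0823]
tool_rot: [-0.0, 0.707, 0.707, -0.0]
contact_force: [-0.2, -0.3, -0.8]
gripper_width: -0.001
grasp_force: 0.0
```

Request:
jog_arm(
  motion=[
    [0,0,0,0,0,1,0],
    [0,0,0,0,0,1,0],
  ],
)

```text
t: 5.35
eef_pos: [0.5069, 0.1028, 0.0812]
tool_rot: [-0.0, 0.707, 0.707, -0.0]
contact_force: [0.1, 0.2, -0.5]
gripper_width: -0.002
grasp_force: 0.0
```

Request:
jog_arm(
  motion=[
    [0,0,0,0,0,0.7,0],
    [0,0,0,0,0,0.7,0],
  ],
)

```text
t: 5.6
eef_pos: [0.507, 0.1028, 0.0808]
tool_rot: [-0.0, 0.707, 0.707, 0.0]
contact_force: [-0.9, 0.5, 4.8]
gripper_width: -0.002
grasp_force: 2.1
```

```bash
python3 f.py
```

```text
5.9 [-1.78 -0.2   4.42] [0.65 0.19 0.5 ] [0.507  0.1028 0.0807] [0. 0. 0.]
```

Request:
jog_arm(
  motion=[
    [0,0,0,0,0,0.7,0],
    [0,0,0,0,0,0.7,0],
  ],
)

```text
t: 6.15
eef_pos: [0.507, 0.1028, 0.08]
tool_rot: [-0.0, 0.707, 0.707, 0.0]
contact_force: [-2.0, 0.1, 5.6]
gripper_width: 0.002
grasp_force: 3.0
```

```bash
python3 f.py
```

```text
6.45 [-2.   -0.1   5.96] [0.43 0.4  0.48] [0.5071 0.1028 0.08  ] [0. 0. 0.]
```

```bash
cat > path.py <<'E'
from fit import *
import sys
v=np.load("v.npy");A=96*np.pi;N=48;ST=(84+A)/N
def pt(s,r=96):
    if s<42:return[42-s,r]
    if s>42+A:return[s-42-A,-r]
    b=np.pi/2+(s-42)/r;return[r*np.cos(b),r*np.sin(b)]
w=W(v,np.array([pt(i*ST) for i in range(N+1)])/1e3)[:,:2]*1e3
for k in range(0,N,10):
    d=w[k+1:k+11]-w[k];print(k,w[k],[[0,0,0,round(float(y),1),round(float(x),1),0,0] for x,y in d])
E
python3 path.py
```

```text
0 [507.0031 103.0597] [[0, 0, 0, -7.1, -3.7, 0, 0], [0, 0, 0, -14.2, -7.5, 0, 0], [0, 0, 0, -21.3, -11.2, 0, 0], [0, 0, 0, -28.5, -14.9, 0, 0], [0, 0, 0, -35.6, -18.7, 0, 0], [0, 0, 0, -42.8, -22.2, 0, 0], [0, 0, 0, -50.2, -25.2, 0, 0], [0, 0, 0, -57.9, -27.5, 0, 0], [0, 0, 0, -65.8, -29.2, 0, 0], [0, 0, 0, -73.7, -30.2, 0, 0]]
10 [476.8319  29.3128] [[0, 0, 0, -8.0, -0.3, 0, 0], [0, 0, 0, -16.0, -0.0, 0, 0], [0, 0, 0, -24.0, 1.0, 0, 0], [0, 0, 0, -31.9, 2.7, 0, 0], [0, 0, 0, -39.6, 5.0, 0, 0], [0, 0, 0, -47.0, 7.9, 0, 0], [0, 0, 0, -54.2, 11.5, 0, 0], [0, 0, 0, -61.1, 15.6, 0, 0], [0, 0, 0, -67.6, 20.4, 0, 0], [0, 0, 0, -73.7, 25.6, 0, 0]]
20 [502.4364 -44.374 ] [[0, 0, 0, -5.6, 5.7, 0, 0], [0, 0, 0, -10.8, 11.9, 0, 0], [0, 0, 0, -15.3, 18.5, 0, 0], [0, 0, 0, -19.4, 25.4, 0, 0], [0, 0, 0, -22.8, 32.7, 0, 0], [0, 0, 0, -25.6, 40.2, 0, 0], [0, 0, 0, -27.8, 48.0, 0, 0], [0, 0, 0, -29.3, 55.8, 0, 0], [0, 0, 0, -30.2, 63.8, 0, 0], [0, 0, 0, -30.3, 71.9, 0, 0]]
30 [574.2998 -74.7217] [[0, 0, 0, 0.5, 8.0, 0, 0], [0, 0, 0, 1.6, 16.0, 0, 0], [0, 0, 0, 3.5, 23.8, 0, 0], [0, 0, 0, 5.9, 31.4, 0, 0], [0, 0, 0, 9.0, 38.8, 0, 0], [0, 0, 0, 12.7, 46.0, 0, 0], [0, 0, 0, 17.0, 52.8, 0, 0], [0, 0, 0, 21.8, 59.2, 0, 0], [0, 0, 0, 27.2, 65.2, 0, 0], [0, 0, 0, 33.0, 70.7, 0, 0]]
40 [644.9705 -41.6919] [[0, 0, 0, 6.3, 5.0, 0, 0], [0, 0, 0, 13.0, 9.5, 0, 0], [0, 0, 0, 20.0, 13.4, 0, 0], [0, 0, 0, 27.1, 17.1, 0, 0], [0, 0, 0, 34.2, 20.8, 0, 0], [0, 0, 0, 41.3, 24.6, 0, 0], [0, 0, 0, 48.4, 28.3, 0, 0], [0, 0, 0, 55.5, 32.0, 0, 0]]
```

First half of this leg, to see how the force behaves in motion.

Request:
jog_arm(
  motion=[
    [0,0,0,-7.1,-3.7,0,0],
    [0,0,0,-14.2,-7.5,0,0],
    [0,0,0,-21.3,-11.2,0,0],
    [0,0,0,-28.5,-14.9,0,0],
    [0,0,0,-35.6,-18.7,0,0],
  ],
)

```text
t: 7.08
eef_pos: [0.4891, 0.0674, 0.0803]
tool_rot: [0.0, 0.707, 0.707, 0.001]
contact_force: [3.5, 3.1, 4.9]
gripper_width: 0.002
grasp_force: 2.7
```

```bash
python3 f.py
```

```text
7.375 [0.88 0.49 6.06] [0.57 0.91 0.46] [0.4885 0.0663 0.0802] [0.     0.     0.0001]
```

Request:
jog_arm(
  motion=[
    [0,0,0,-7.2,-3.5,0,0],
    [0,0,0,-14.6,-6.5,0.1,0],
    [0,0,0,-22.3,-8.8,0.2,0],
    [0,0,0,-30.2,-10.5,0.2,0],
    [0,0,0,-38.1,-11.5,0.2,0],
  ],
)

```text
t: 8.0
eef_pos: [0.4771, 0.0295, 0.08]
tool_rot: [-0.0, 0.707, 0.707, 0.001]
contact_force: [0.8, 4.8, 5.4]
gripper_width: 0.001
grasp_force: 3.1
```

```bash
python3 f.py
```

```text
8.3 [0.88 0.63 6.47] [0.35 1.1  0.35] [0.4769 0.0284 0.0799] [0. 0. 0.]
```

Request:
jog_arm(
  motion=[
    [0,0,0,-8.0,-0.3,0,0],
    [0,0,0,-16.0,0,0,0],
    [0,0,0,-24.0,1.0,0,0],
    [0,0,0,-31.9,2.7,0,0],
    [0,0,0,-39.6,5.0,0,0],
  ],
)

```text
t: 8.93
eef_pos: [0.481, -0.0099, 0.0796]
tool_rot: [-0.001, 0.707, 0.707, -0.0]
contact_force: [-1.5, 4.0, 7.3]
gripper_width: -0.001
grasp_force: 3.5
```

```bash
python3 f.py; python3 - <<'E'
from h import *
p=bot.read_camera("scene");im=cv2.cvtColor(p["pixels"],cv2.COLOR_RGB2BGR)[130:260,140:370]
cv2.imwrite("pics/mid.png",cv2.resize(im,None,fx=3,fy=3,interpolation=cv2.INTER_CUBIC))
E
```

```text
9.225 [-0.7   1.33  7.17] [0.43 1.02 0.55] [ 0.4813 -0.0111  0.0797] [0. 0. 0.]
```

View pics/mid.png

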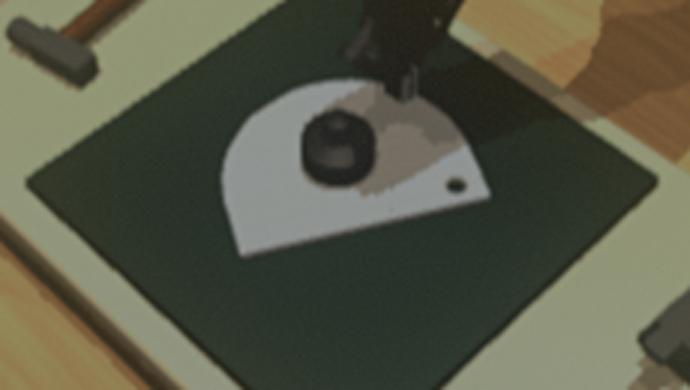

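The fingertip is on the rim at about crop (400,90), with plate corners at (490,195) and (242,256). I'll compare those with the starting fit while continuing.

```bash
cat > sh.py <<'E'
from h import *
a=cv2.imread("pics/scene0.png",0).astype(np.float32);p=bot.read_camera("scene");save(p,"now")
b=cv2.imread("pics/now.png",0).astype(np.float32)
for n,(x,y) in dict(L=(220,214),R=(300,192),weight=(253,180)).items():
    t=a[y-9:y+10,x-12:x+13];r=cv2.matchTemplate(b[y-14:y+15,x-17:x+18],t,cv2.TM_CCOEFF_NORMED)
    _,m,_,l=cv2.minMaxLoc(r);print(n,"shift px",l[0]-5,l[1]-5,round(m,3))
E
python3 sh.py
```

```text
L shift px 0 0 0.997
R shift px 0 0 0.992
weight shift px 0 0 0.923
```

Request:
jog_arm(
  motion=[
    [0,0,0,-7.4,2.9,-0.1,0],
    [0,0,0,-14.6,6.5,-0.2,0],
    [0,0,0,-21.5,10.6,-0.3,0],
    [0,0,0,-28.0,15.4,-0.3,0],
    [0,0,0,-34.1,20.6,-0.3,0],
  ],
)

```text
t: 9.95
eef_pos: [0.5004, -0.0442, 0.0795]
tool_rot: [-0.002, 0.707, 0.707, -0.001]
contact_force: [-3.6, 3.4, 6.8]
gripper_width: 0.002
grasp_force: 3.6
```

```bash
python3 f.py;python3 sh.py
```

```text
10.25 [-2.02  1.28  6.88] [0.55 0.82 0.38] [ 0.5012 -0.0451  0.0797] [0. 0. 0.]
L shift px 0 0 0.997
R shift px 0 0 0.992
weight shift px 0 0 0.955
```

The pattern has not moved. Continuing.

Request:
jog_arm(
  motion=[
    [0,0,0,-5.6,5.7,0,0],
    [0,0,0,-10.8,11.9,-0.1,0],
    [0,0,0,-15.3,18.5,-0.2,0],
    [0,0,0,-19.4,25.4,-0.2,0],
    [0,0,0,-22.8,32.7,-0.2,0],
  ],
)

```text
t: 10.92
eef_pos: [0.5325, -0.0676, 0.0795]
tool_rot: [-0.002, 0.707, 0.707, -0.002]
contact_force: [-4.9, 1.8, 7.6]
gripper_width: -0.001
grasp_force: 3.6
```

```bash
python3 f.py
```

```text
11.225 [-2.38  0.64  6.63] [0.62 0.67 0.61] [ 0.5336 -0.0681  0.0798] [0.     0.     0.0001]
```

Request:
jog_arm(
  motion=[
    [0,0,0,-2.8,7.5,0,0],
    [0,0,0,-5.0,15.3,0,0],
    [0,0,0,-6.5,23.1,0,0],
    [0,0,0,-7.4,31.1,0,0],
    [0,0,0,-7.5,39.2,0,0],
  ],
)

```text
t: 11.85
eef_pos: [0.5716, -0.0759, 0.0795]
tool_rot: [-0.002, 0.708, 0.707, -0.002]
contact_force: [-5.8, 0.9, 7.7]
gripper_width: 0.001
grasp_force: 3.7
```

```bash
python3 f.py;python3 sh.py
```

```text
12.15 [-2.66  0.17  6.59] [0.72 0.42 0.67] [ 0.5728 -0.0758  0.0798] [0.     0.     0.0001]
L shift px 0 0 0.997
R shift px 0 0 0.993
weight shift px 0 0 0.96
```

Request:
jog_arm(
  motion=[
    [0,0,0,0.5,8.0,0,0],
    [0,0,0,1.6,16.0,0,0],
    [0,0,0,3.5,23.8,0,0],
    [0,0,0,5.9,31.4,0,0],
    [0,0,0,9.0,38.8,0,0],
  ],
)

```text
t: 12.82
eef_pos: [0.6107, -0.0678, 0.0796]
tool_rot: [-0.001, 0.708, 0.706, -0.002]
contact_force: [-4.4, -1.5, 7.3]
gripper_width: -0.0
grasp_force: 3.5
```

```bash
python3 f.py
```

```text
13.125 [-2.13 -0.75  6.07] [0.7  0.72 0.74] [ 0.6119 -0.0672  0.0799] [0.     0.     0.0001]
```

Request:
jog_arm(
  motion=[
    [0,0,0,3.7,7.2,0,0],
    [0,0,0,8.0,14.0,0,0],
    [0,0,0,12.8,20.4,0,0],
    [0,0,0,18.2,26.4,0,0],
    [0,0,0,24.0,31.9,0,0],
  ],
)

```text
t: 13.75
eef_pos: [0.6433, -0.0446, 0.0799]
tool_rot: [-0.0, 0.708, 0.706, -0.002]
contact_force: [-3.4, -2.9, 6.6]
gripper_width: 0.001
grasp_force: 3.2
```

```bash
python3 f.py;python3 sh.py
```

```text
14.05 [-1.46 -0.94  6.26] [0.32 0.97 0.45] [ 0.6442 -0.0434  0.0801] [0.     0.     0.0001]
L shift px 0 1 0.981
R shift px 0 0 0.958
weight shift px 0 0 0.93
```

Request:
jog_arm(
  motion=[
    [0,0,0,6.3,5.0,0,0],
    [0,0,0,13.0,9.5,0,0],
    [0,0,0,20.0,13.4,0.1,0],
    [0,0,0,27.1,17.1,0.1,0],
  ],
)

```text
t: 14.6
eef_pos: [0.6609, -0.0179, 0.08]
tool_rot: [0.0, 0.708, 0.706, -0.002]
contact_force: [-2.4, -3.8, 7.1]
gripper_width: 0.006
grasp_force: 3.1
```

```bash
python3 f.py
```

```text
14.9 [-0.66 -1.2   5.97] [0.61 0.83 0.26] [ 0.6616 -0.0164  0.0801] [0. 0. 0.]
```

Request:
jog_arm(
  motion=[
    [0,0,0,7.1,3.7,0,0],
    [0,0,0,14.2,7.5,0,0],
    [0,0,0,21.3,11.2,0,0],
    [0,0,0,28.4,14.9,0,0],
    [0,0,0,28.4,14.9,0,0],
  ],
)

```text
t: 15.52
eef_pos: [0.6766, 0.0119, 0.0801]
tool_rot: [0.0, 0.707, 0.707, -0.001]
contact_force: [-0.5, -1.0, 5.9]
gripper_width: 0.002
grasp_force: 3.0
```

```bash
python3 f.py;python3 sh.py
```

```text
15.825 [-0.27 -1.26  5.86] [0.44 0.53 0.32] [0.6765 0.0119 0.0802] [0. 0. 0.]
L shift px 5 0 0.906
R shift px 0 1 0.988
weight shift px 0 0 0.893
```

At the end corner; lifting straight up.

Request:
jog_arm(
  motion=[
    [0,0,0,0,0,-5,0],
    [0,0,0,0,0,-20,0],
    [0,0,0,0,0,-50,0],
    [0,0,0,0,0,-90,0],
    [0,0,0,0,0,-130,0],
    [0,0,0,0,0,-150,0],
    [0,0,0,0,0,-150,0],
    [0,0,0,0,0,-150,0],
  ],
)

```text
t: 16.88
eef_pos: [0.676, 0.0138, 0.2283]
tool_rot: [-0.001, 0.707, 0.707, -0.001]
contact_force: [0.0, 0.9, 0.3]
gripper_width: -0.0
grasp_force: 0.0
```

```bash
python3 f.py;python3 sh.py; python3 -c "
import cv2
a=cv2.imread('pics/now.png')[60:330,80:450];cv2.imwrite('pics/end.png',cv2.resize(a,None,fx=2,fy=2))"
```

```text
17.175 [ 0.31 -0.13  0.18] [0.43 0.43 0.42] [0.6763 0.0136 0.2285] [0.0003 0.0001 0.0004]
L shift px 0 1 0.97
R shift px 0 0 0.972
weight shift px 0 0 0.893
```

View pics/end.png

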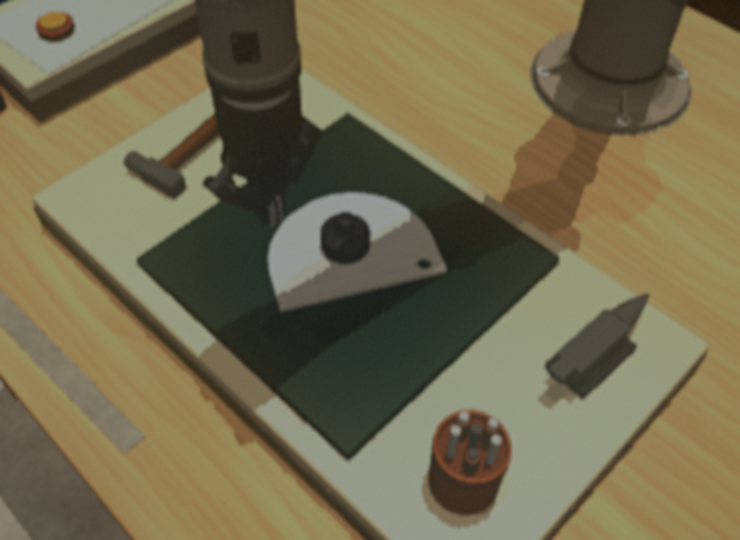

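The picture shows the fingers clear of the plate. The plate lies at crop (345,250) with the weight on it at (345,237), and its corners are within 1 px of the start. The cup (470,460), anvil (597,345) and hammer (155,170) look undisturbed. Handing in.

```bash
python3 -c "
from station import bot
print(bot.hand_in())"
```

```text
the job is handed in; nothing more can be done
None
```

I ran the closed fingertips round the whole rim in one stroke, from the hanging-hole corner to the other corner, at roughly 4 to 8 N. The pattern stayed within about 1 pixel of its start, the weight, cup, anvil and hammer looked undisturbed, and the job is handed in (no verdict was returned).

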